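# Load the die block of a bookbinder's eyelet press

## Robot

A 7-joint arm with a two-finger parallel gripper is mounted at the origin on the work surface. World frame = base frame: x ahead of the robot, y to its left, z up, the work surface at z = 0. Lengths are in m, angles in degrees, forces in N, time in s.
With the tool pointing down it reaches from about 0.425 to 1.025 m from the base axis. Payload 3.6 kg.
Tool frame: the origin (TCP) lies at the very end of the fingers, on their centre line; the grasp point (between the pads) lies 19 mm behind it; z points along the fingers, y is the line along which they close (so a half turn about z gives the same grasp; the last joint's range is limited). The gripper opens to 85 mm and grips with 20 to 120 N. Pads are 22 mm wide; open, the fingers measure 114 mm over their backs; the gripper's body (76 mm by 85 mm) begins 54 mm behind the grasp point. The pads swing forward as they close: fully open they stand 13 mm farther back than shut.
Start: joints at [66.32, 33.873, 2.773, 92.16, -1.908, 54.013, -1.931], TCP at [0.228, -0.688, 0.231] pointing down, gripper open.
Joint ranges: [-153.93, 153.93], [-27.13, 128.08], [-72.61, 78.16], [10.71, 143.7], [-87.88, 267.88], [4.46, 118.87], [-176.78, 176.78]. Speed limits (degrees/s): [147.25, 147.25, 180, 180, 180, 180, 180].

## Interface

Orientations are given as a 3x3 rotation matrix whose columns are the frame's x, y, z axes.
In Python, from plant import robot, snapshot gives the robot as it stands. The module is installed in compiled form; this text tells all that it offers.
- The arm moves only by the tool arm_command, never from a script. Its argument "rows" is a list of rows, each an object of numbers: "x", "y", "z": the shift along the tool's x, y, z in m; "rx", "ry", "rz": the turn, a rotation vector about the tool's x, y, z in rad. In form: [{"x": .., "y": .., "z": .., "rx": .., "ry": .., "rz": ..}, ...]. A call has 1 to 10 rows; each row is the pose to reach, as a shift and turn from the pose commanded when the call began, along the tool's axes at that moment; what a row does not reach only later rows make up. A row lasts 1/12 s, in which the tool goes at most 41.7 mm and 7.16 degrees, less where a joint would pass 70% of its speed; a pose out of reach is approached as far as the arm can. A call with a gripper value outside its range is refused whole. "jaw" is the finger opening in m, from 0 to 0.0854, set as the call begins (left out, the last holds). The fingers move at their own pace and stop on an object; "squeeze" is the grip in N (left out, the last holds). Time passes only in rows, so rows that repeat a pose let the fingers close. It gives the time, the measured TCP pose, the force, the opening and the grip force at its end, in the units of the state.
- robot.state(): the state, without advancing time (a new reading comes with each control period).
- snapshot(name): name is "scene" or "top" or "wrist"; returns a dict with "img" (480x640x3 uint8, blue, green, red), "intrinsics" (3x3 intrinsics, pixels), "R" (3x3) and "t" (3): a world point X has camera coordinates R X + t; the wrist camera has in their place "mount" (4x4, takes a point from camera to tool coordinates, whose origin is the TCP and whose axes are the flange's). Camera axes: x right, y down, z forward; pixel columns grow to the right and rows downward; lengths in m; the calibration is good to about 2 mm. The wrist camera is an equidistant fisheye: a pixel r from the principal point sees the ray r / f radians off the axis. A picture is of the moment at which its call begins: read the wrist's pose just before it. There is no depth.
- robot.job_done(): hands the job in; it is judged then, once.
The state is a dict: "time": time; "qpos": joint angles; "dq": joint speeds; "joint_torque": joint torques, N m; "position": TCP position; "orientation": TCP orientation; "ft_force": force on the tool from outside, world axes, zero at the start; "torque": the same for the moment, N m; "gripper_width": finger opening in m; "grip_force": force on a finger pad.
Only numpy, scipy, OpenCV 4.12 (cv2) and the standard library are available. Lean on these libraries where they do the work, as an engineer would, in place of code of your own. Each camera call takes 0.05 s, during which the arm holds its last target. There are 200 camera calls.

## Task

Set up the eyelet press's die block: put the flanged guide bush, flange down and neck up, into the block's round bore so that it sits fully home. Then lower the taller of the two open spacer collars over the bush's neck until it rests on the flange inside the bore, and leave both upright.

Things in the scene. Friction and masses are not known exactly. Their poses are not given: they have to be found in the camera images.
- guide_center (a point): Guide bush: a steel top-hat-shaped ring, 60 mm tall: flange 52 mm across, 8 mm thick, at the bottom; neck 22 mm across (top 4 mm tapers to 16) with a 10 mm hole. Stands on its flange on the mat; nothing else has a flange. Point: on the axis half-way up, 30 mm above its underside; z up the neck. Grip across the neck's upper half, clear of the block's rim. About 0.2 kg.
- collar_center (a point): Tall collar: open steel tube on end on the mat, 44 mm tall, 52 mm outside, 40 mm inside. Point: on the axis half-way up, 22 mm above its underside; z along the axis. Grip across the outside near the top, clear of the block's rim. About 0.3 kg. Not the short collar (same widths, 18 mm tall) nor the solid steel weight (same size but closed on top).
- bore_floor (a point): Fixed grey die block, 100 x 100 mm, 30 mm high, on the mat, with one round bore in its middle, 68 mm across, 16 mm deep, closed below. Point: centre of the bore's floor, 14 mm above the mat, 16 mm below the block's top; z up. Bush home: its underside is on this floor. Collar home on the flange: its underside is 8 mm above this floor.
Not all that is in view belongs to the job. What is shaped like the part that bears guide_center but pink is not meant.

How it is judged:
By the outcome, as a careful person would: the job done as asked, in the order asked, and still so for the second after the job is handed in, with the robot touching nothing.
It also fails if it takes over 58 s, if anything falls off the work surface, if the arm or the gripper's body presses on something with over 40 N, if the wrist force passes 120 N, or if a joint passes its speed limit or range.

## Working session

There is one attempt and no reset: what is moved stays moved. The work goes in short steps, Python scripts to look and compute and a tool call to move; the robot and the scene stay as the last step left them, time stands still between calls to the robot, and variables do not carry over. Pictures are saved under pics/ and viewed, at most 10 in all, crops included, and the job is handed in when it is done.

Besides the shell and the picture viewer there is one more tool, called after "Call:" by a JSON object that holds its "api" and its "payload", one argument or row to a line. arm_command: Moves the arm, as the interface text tells. Its arguments: {"type":"object","properties":{"rows":{"type":"array","items":{"type":"object","properties":{"x":{"type":"number"},"y":{"type":"number"},"z":{"type":"number"},"rx":{"type":"number"},"ry":{"type":"number"},"rz":{"type":"number"}}}},"jaw":{"type":"number"},"squeeze":{"type":"number"}},"required":["rows"]}

```bash
mkdir -p pics
python3 - <<'E'
from plant import robot, snapshot
import cv2,pickle,numpy as np
s=robot.state();print({k:np.round(v,3).tolist() for k,v in s.items()})
d={}
for n in("scene","top","wrist"):
    d[n]=snapshot(n);cv2.imwrite(f"pics/{n}0.png",d[n]["img"]);print(n,{k:np.round(v,4).tolist() for k,v in d[n].items() if k!='img'})
pickle.dump(d,open("d0.pkl","wb"))
E
```

```text
{'time': 0.0, 'qpos': [66.319, 33.928, 2.768, 92.237, -1.906, 54.014, -1.932], 'dq': [-0.016, 0.029, 0.047, 0.029, 0.066, 0.045, 0.061], 'joint_torque': [0.001, -54.869, 1.547, -19.812, 0.009, 0.009, 0.0], 'position': [0.228, -0.687, 0.23], 'orientation': [[0.949, 0.314, -0.001], [0.314, -0.949, 0.002], [-0.0, -0.002, -1.0]], 'ft_force': [-0.454, 0.419, 0.909], 'torque': [-0.016, 0.014, 0.001], 'grip_force': 0.0, 'gripper_width': 0.085}
scene {'intrinsics': [[444.8965, 0.0, 320.9819], [0.0, 444.8965, 254.9297], [0.0, 0.0, 1.0]], 'R': [[0.38, 0.9249, -0.0083], [0.5987, -0.2528, -0.76], [-0.705, 0.2839, -0.6499]], 't': [-0.1561, -0.2401, 1.1223]}
top {'intrinsics': [[497.741, 0.0, 320.6064], [0.0, 497.741, 236.9925], [0.0, 0.0, 1.0]], 'R': [[0.0125, -0.9998, 0.0136], [-0.9863, -0.0146, -0.164], [0.1642, -0.0114, -0.9864]], 't': [-0.0236, 0.4706, 0.804]}
wrist {'intrinsics': [[371.6483, 0.0, 316.4077], [0.0, 371.6483, 236.7451], [0.0, 0.0, 1.0]], 'mount': [[0.0, -0.9658, -0.2594, 0.0656], [1.0, -0.0002, 0.0009, -0.0003], [-0.001, -0.2594, 0.9658, -0.1424], [0.0, 0.0, 0.0, 1.0]]}
```

View pics/scene0.png

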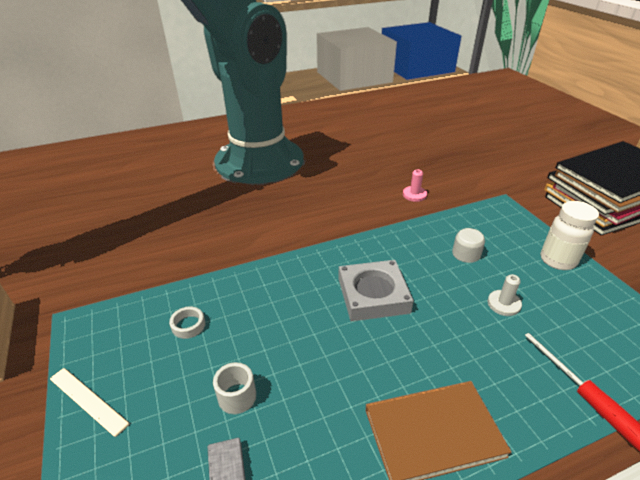

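View pics/top0.png

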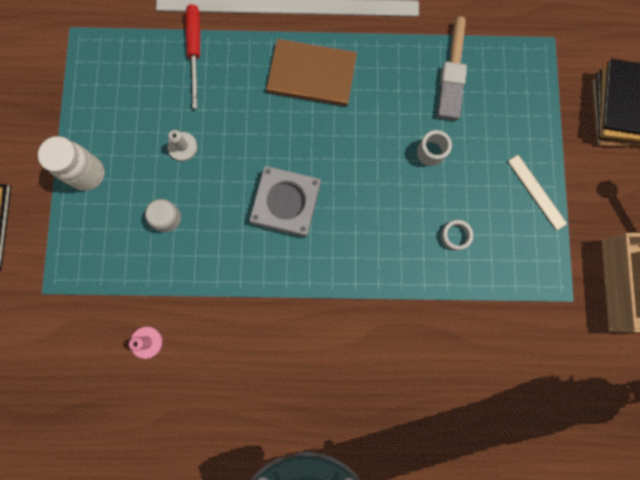

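Candidates:
- **Bush shape:** scene (505,295) / top (181,143) is steel grey, so it is the bush. Scene (415,190) / top (146,343) is pink, so it is not meant.
- **Collar shape:** scene (235,388) / top (434,148) is open and tall, so it fits. Scene (187,322) / top (457,236) is the short collar. Scene (468,245) / top (163,215) is closed on top, so it is the weight.
- **Block:** scene (375,288) / top (286,201).

I'll measure these and confirm in one crop.

```bash
cat > h.py <<'E'
import numpy as np,cv2
def ray(c,uv):
    K=c["intrinsics"];d=np.linalg.inv(K)@np.array([uv[0],uv[1],1.]);R=np.array(c["R"]);return -R.T@c["t"],R.T@d
def onplane(c,uv,z):
    o,d=ray(c,uv);return o+d*(z-o[2])/d[2]
def proj(c,X):
    p=c["intrinsics"]@(np.array(c["R"])@X+c["t"]);return p[:2]/p[2]
def wray(c,st,uv):
    K=c["intrinsics"];v=np.array([(uv[0]-K[0,2])/K[0,0],(uv[1]-K[1,2])/K[1,1]]);r=np.linalg.norm(v)
    d=np.r_[np.sin(r)*v/max(r,1e-9),np.cos(r)];M=np.array(c["mount"]);R=np.array(st["orientation"])
    return np.array(st["position"])+R@M[:3,3],R@M[:3,:3]@d
def wplane(c,st,uv,z):
    o,d=wray(c,st,uv);return o+d*(z-o[2])/d[2]
def circ(P):
    P=np.asarray(P)[:,:2];A=np.c_[2*P,np.ones(len(P))];s=np.linalg.lstsq(A,(P**2).sum(1),rcond=None)[0]
    return s[:2],np.sqrt(s[2]+s[:2]@s[:2])
E
python3 - <<'E'
from h import *
import pickle
d=pickle.load(open("d0.pkl","rb"));out=[]
W={"top":dict(bush=(160,120,45,45),collar=(410,122,48,48),block=(245,160,85,85)),"scene":dict(bush=(480,265,50,55),collar=(205,355,60,65),block=(330,250,90,75))}
for n in W:
    c=d[n];hsv=cv2.cvtColor(c["img"],cv2.COLOR_BGR2HSV)
    for o,(x,y,w,h) in W[n].items():
        S=hsv[y:y+h,x:x+w,1];V=hsv[y:y+h,x:x+w,2]
        m=((S<70)&(V>60)).astype(np.uint8)
        cs,hi=cv2.findContours(m,cv2.RETR_CCOMP,cv2.CHAIN_APPROX_NONE)
        i=max(range(len(cs)),key=lambda i:cv2.contourArea(cs[i]) if hi[0,i,3]<0 else 0)
        print(n,o,"outer bbox",np.add(cv2.boundingRect(cs[i]),(x,y,0,0)),"minrect",np.add(cv2.minAreaRect(cs[i])[0],(x,y)))
        for j in range(len(cs)):
            if hi[0,j,3]>=0 and cv2.contourArea(cs[j])>30:
                e=cv2.fitEllipse(cs[j]);print("  hole",np.add(e[0],(x,y)),e[1])
        out.append(cv2.resize(c["img"][y:y+h,x:x+w],(260,260),interpolation=cv2.INTER_CUBIC))
cv2.imwrite("pics/crop0.png",np.vstack([np.hstack(out[:3]),np.hstack(out[3:])]))
c=d["top"]
for z,uv in((.004,(182,146)),(.06,(175,135)),(.044,(436,145)),(.03,(286,201))):print(uv,onplane(c,uv,z))
c=d["scene"]
for z,uv in((.008,(505,300)),(.06,(513,280)),(.044,(235,378)),(.03,(375,284))):print(uv,onplane(c,uv,z))
E
```

```text
top bush outer bbox [167 129  31  33] minrect [182.14754105 145.37704849]
top collar outer bbox [416 129  37  37] minrect [434.00000381 147.5       ]
  hole [433.66013145 147.7903862 ] (9.409399032592773, 16.457868576049805)
top block outer bbox [249 165  73  72] minrect [284.64705658 200.91176224]
  hole [302.0610466  198.96352005] (3.9698054790496826, 14.640915870666504)
scene bush outer bbox [487 274  35  42] minrect [504.  294.5]
scene collar outer bbox [213 362  43  52] minrect [235.01886749 387.56603241]
  hole [235.02374649 387.59064102] (6.236066818237305, 17.96345329284668)
scene block outer bbox [338 260  76  62] minrect [375.8384285  289.28820801]
(182, 146) [0.64021316 0.23585542 0.004     ]
(175, 135) [0.63967404 0.23312649 0.06      ]
(436, 145) [ 0.63550891 -0.2161361   0.044     ]
(286, 201) [0.53464182 0.04345212 0.03      ]
(505, 300) [0.63567345 0.23686964 0.008     ]
(513, 280) [0.64052801 0.23158802 0.06      ]
(235, 378) [ 0.63623911 -0.21435737  0.044     ]
(375, 284) [0.5381507  0.04453834 0.03      ]
```

View pics/crop0.png

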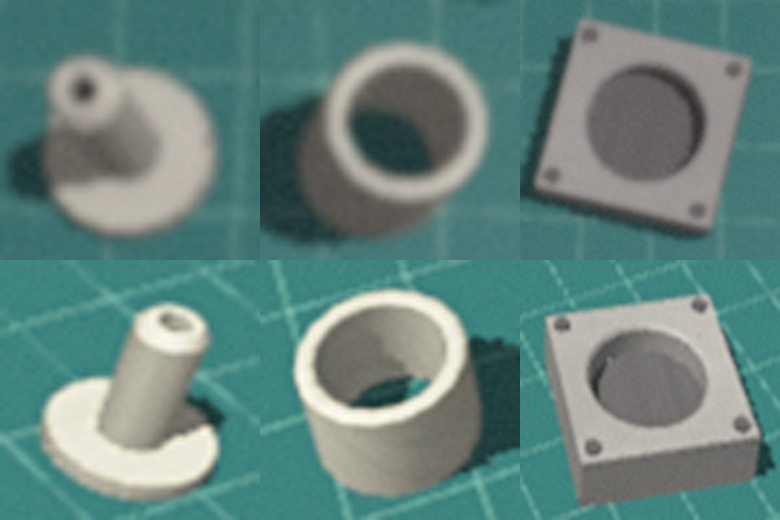

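The crop confirms it. The bush is grey and flanged with a holed neck at top (174.5,135), the tall collar is open at top (437,144.5), and the bore is at top (286,200). Estimates are bush (0.640,0.2345), collar (0.636,−0.216) and bore (0.537,0.044). I'll move above the bush now.

Call:
{"api": "arm_command", "payload": {
  "rows": [
    {"x":0.02,"y":-0.022},
    {"x":0.05,"y":-0.055},
    {"x":0.078,"y":-0.085},
    {"x":0.106,"y":-0.116},
    {"x":0.134,"y":-0.147},
    {"x":0.162,"y":-0.178},
    {"x":0.19,"y":-0.208},
    {"x":0.218,"y":-0.239},
    {"x":0.245,"y":-0.268},
    {"x":0.272,"y":-0.298}
  ],
  "jaw": 0.085
}}

```text
validation failed for argument at $.ro...
```

Call:
{"api": "arm_command", "payload": {
  "rows": [
    {"x":0.027,"y":-0.03},
    {"x":0.054,"y":-0.059},
    {"x":0.081,"y":-0.089},
    {"x":0.108,"y":-0.119},
    {"x":0.136,"y":-0.149},
    {"x":0.163,"y":-0.179},
    {"x":0.19,"y":-0.208},
    {"x":0.218,"y":-0.239},
    {"x":0.245,"y":-0.268},
    {"x":0.272,"y":-0.298}
  ]
}}

```text
validation failed for argument at $.ro...
```

Call:
{"api": "arm_command", "payload": {
  "rows": [
    {"x":0.025,"y":-0.027},
    {"x":0.05,"y":-0.055},
    {"x":0.075,"y":-0.082},
    {"x":0.1,"y":-0.11},
    {"x":0.12,"y":-0.132},
    {"x":0.136,"y":-0.149},
    {"x":0.136,"y":-0.149,"z":0.02},
    {"x":0.136,"y":-0.149,"z":0.03},
    {"x":0.136,"y":-0.149,"z":0.03},
    {"x":0.136,"y":-0.149,"z":0.03}
  ]
}}

```text
validation failed for argument at $.ro...
```

Run:
```python
from plant import robot, snapshot
from h import *
import pickle
s=robot.state();c=snapshot("wrist");pickle.dump((s,c),open("w1.pkl","wb"))
print(s["time"],s["position"],s["orientation"],s["qpos"])
cv2.imwrite("pics/w1.png",c["img"])
```

```text
0.15 [ 0.22771531 -0.68764035  0.23038366] [[ 9.49279149e-01  3.14433813e-01 -6.88973219e-04]
 [ 3.14434537e-01 -9.49277742e-01  1.64044758e-03]
 [-1.38214753e-04 -1.77387966e-03 -9.99998417e-01]] [66.31887068 33.91620014  2.77053991 92.2178398  -1.90703062 54.01402592
 -1.9311872 ]
```

View pics/w1.png

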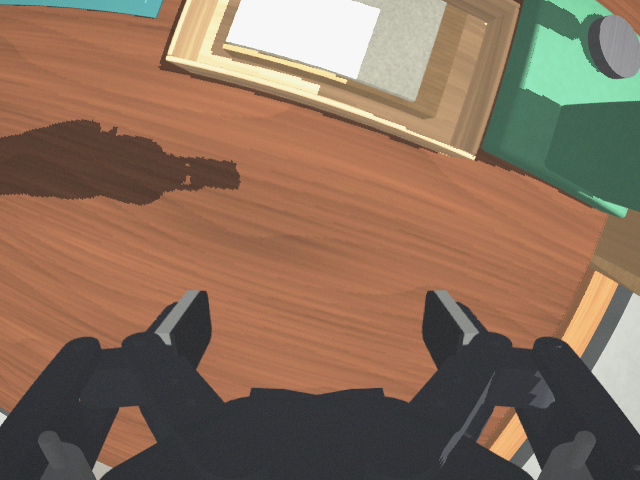

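The moves were refused, probably because every row needs all six fields, so the arm hasn't moved. The picture shows only the start view: a tray at (340,70) and no parts.

Call:
{"api": "arm_command", "payload": {
  "rows": [
    {"x":0.02,"y":-0.022,"z":0,"rx":0,"ry":0,"rz":0},
    {"x":0.05,"y":-0.055,"z":0,"rx":0,"ry":0,"rz":0},
    {"x":0.078,"y":-0.085,"z":0,"rx":0,"ry":0,"rz":0},
    {"x":0.106,"y":-0.116,"z":0,"rx":0,"ry":0,"rz":0},
    {"x":0.134,"y":-0.147,"z":0,"rx":0,"ry":0,"rz":0},
    {"x":0.162,"y":-0.178,"z":0,"rx":0,"ry":0,"rz":0},
    {"x":0.19,"y":-0.208,"z":0,"rx":0,"ry":0,"rz":0},
    {"x":0.218,"y":-0.239,"z":0,"rx":0,"ry":0,"rz":0},
    {"x":0.245,"y":-0.268,"z":0,"rx":0,"ry":0,"rz":0},
    {"x":0.272,"y":-0.298,"z":0,"rx":0,"ry":0,"rz":0}
  ],
  "jaw": 0.085
}}

```text
time: 1.03
position: [0.393, -0.3178, 0.2314]
orientation: [[0.949, 0.314, 0.0], [0.314, -0.949, -0.0], [0.0, 0.0, -1.0]]
ft_force: [1.0, -0.5, -0.6]
gripper_width: 0.0849
grip_force: 0.0
```

Call:
{"api": "arm_command", "payload": {
  "rows": [
    {"x":0.027,"y":-0.03,"z":0,"rx":0,"ry":0,"rz":0},
    {"x":0.054,"y":-0.06,"z":0,"rx":0,"ry":0,"rz":0},
    {"x":0.082,"y":-0.09,"z":0,"rx":0,"ry":0,"rz":0},
    {"x":0.109,"y":-0.119,"z":0,"rx":0,"ry":0,"rz":0},
    {"x":0.136,"y":-0.149,"z":0,"rx":0,"ry":0,"rz":0},
    {"x":0.163,"y":-0.179,"z":0,"rx":0,"ry":0,"rz":0},
    {"x":0.19,"y":-0.208,"z":0,"rx":0,"ry":0,"rz":0},
    {"x":0.218,"y":-0.239,"z":0,"rx":0,"ry":0,"rz":0},
    {"x":0.245,"y":-0.268,"z":0,"rx":0,"ry":0,"rz":0},
    {"x":0.272,"y":-0.298,"z":0,"rx":0,"ry":0,"rz":0}
  ]
}}

```text
time: 1.87
position: [0.5574, 0.0504, 0.2314]
orientation: [[0.949, 0.314, 0.0], [0.314, -0.949, -0.0], [0.0, 0.0, -1.0]]
ft_force: [1.0, -0.5, 0.7]
gripper_width: 0.0846
grip_force: 0.0
```

Call:
{"api": "arm_command", "payload": {
  "rows": [
    {"x":0.025,"y":-0.027,"z":0,"rx":0,"ry":0,"rz":0},
    {"x":0.05,"y":-0.055,"z":0,"rx":0,"ry":0,"rz":0},
    {"x":0.075,"y":-0.082,"z":0,"rx":0,"ry":0,"rz":0},
    {"x":0.1,"y":-0.11,"z":0,"rx":0,"ry":0,"rz":0},
    {"x":0.12,"y":-0.132,"z":0.01,"rx":0,"ry":0,"rz":0},
    {"x":0.136,"y":-0.149,"z":0.02,"rx":0,"ry":0,"rz":0},
    {"x":0.136,"y":-0.149,"z":0.03,"rx":0,"ry":0,"rz":0},
    {"x":0.136,"y":-0.149,"z":0.03,"rx":0,"ry":0,"rz":0},
    {"x":0.136,"y":-0.149,"z":0.03,"rx":0,"ry":0,"rz":0}
  ]
}}

```text
time: 2.62
position: [0.6383, 0.2313, 0.2002]
orientation: [[0.949, 0.314, -0.003], [0.314, -0.949, -0.002], [-0.003, 0.001, -1.0]]
ft_force: [1.1, -1.1, 0.3]
gripper_width: 0.0848
grip_force: 0.0
```

Run:
```python
from plant import robot, snapshot
from h import *
import pickle
s=robot.state();c=snapshot("wrist");pickle.dump((s,c),open("w1.pkl","wb"))
print(s["time"],s["position"],s["orientation"],s["qpos"])
cv2.imwrite("pics/w2.png",c["img"])
```

```text
2.6167 [0.63831014 0.23128653 0.20019829] [[ 0.94945655  0.31388793 -0.00257466]
 [ 0.31388281 -0.94945917 -0.00220576]
 [-0.00313689  0.00128613 -0.99999425]] [-19.36923313  32.53596008  -6.51513523  99.5802845    4.75599186
  48.33734924 -99.75218745]
```

View pics/w2.png

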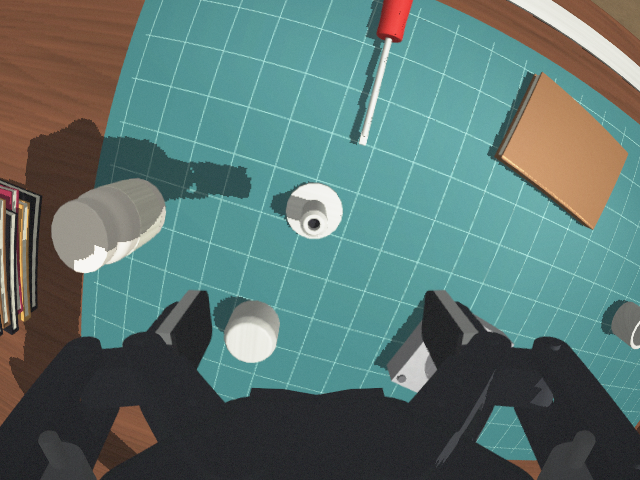

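The bush stands at (315,212) with its hole at (314,225). The weight is at (252,330) and the block at (420,360), partly behind a finger.

Run:
```python
from h import *
import pickle
s,c=pickle.load(open("w1.pkl","rb"))
h=cv2.cvtColor(c["img"],cv2.COLOR_BGR2HSV)[180:245,283:348]
m=((h[...,1]<60)&(h[...,2]>150)).astype(np.uint8)
cs,_=cv2.findContours(m,cv2.RETR_EXTERNAL,cv2.CHAIN_APPROX_NONE);k=max(cs,key=cv2.contourArea)[:,0]+[283,180]
P=np.array([wplane(c,s,u,.008) for u in k if u[1]<218]);print("flange",circ(P),k.min(0),k.max(0))
dk=(h[...,2]<90)&(h[...,1]<90);ys,xs=np.nonzero(dk);q=(xs+283>303)&(xs+283<326)&(ys+180>214)&(ys+180<235)
u=(xs[q].mean()+283,ys[q].mean()+180);print("hole",u,q.sum(),wplane(c,s,u,.06))
```

```text
flange (array([0.64777426, 0.23250482]), np.float64(0.017172176351347705)) [287 182] [342 238]
hole (np.float64(313.5853658536585), np.float64(223.109756097561)) 82 [0.63791099 0.23329151 0.06      ]
```

Call:
{"api": "arm_command", "payload": {
  "rows": [
    {"x":0.001,"y":-0.002,"z":0.025,"rx":0,"ry":0,"rz":0},
    {"x":0.001,"y":-0.002,"z":0.06,"rx":0,"ry":0,"rz":0},
    {"x":0.001,"y":-0.002,"z":0.095,"rx":0,"ry":0,"rz":0},
    {"x":0.001,"y":-0.002,"z":0.125,"rx":0,"ry":0,"rz":0},
    {"x":0.001,"y":-0.002,"z":0.15,"rx":0,"ry":0,"rz":0},
    {"x":0.001,"y":-0.002,"z":0.165,"rx":0,"ry":0,"rz":0},
    {"x":0.001,"y":-0.002,"z":0.175,"rx":0,"ry":0,"rz":0},
    {"x":0.001,"y":-0.002,"z":0.175,"rx":0,"ry":0,"rz":0},
    {"x":0.001,"y":-0.002,"z":0.175,"rx":0,"ry":0,"rz":0}
  ]
}}

```text
time: 3.42
position: [0.6403, 0.2346, 0.0272]
orientation: [[0.95, 0.314, 0.001], [0.314, -0.95, 0.0], [0.001, 0.0, -1.0]]
ft_force: [-0.3, -0.3, 0.4]
gripper_width: 0.0851
grip_force: 0.0
```

Call:
{"api": "arm_command", "payload": {
  "rows": [
    {"x":0,"y":0,"z":0,"rx":0,"ry":0,"rz":0},
    {"x":0,"y":0,"z":0,"rx":0,"ry":0,"rz":0},
    {"x":0,"y":0,"z":0,"rx":0,"ry":0,"rz":0},
    {"x":0,"y":0,"z":0,"rx":0,"ry":0,"rz":0},
    {"x":0,"y":0,"z":0,"rx":0,"ry":0,"rz":0},
    {"x":0,"y":0,"z":0,"rx":0,"ry":0,"rz":0},
    {"x":0,"y":0,"z":0,"rx":0,"ry":0,"rz":0},
    {"x":0,"y":0,"z":0,"rx":0,"ry":0,"rz":0},
    {"x":0,"y":0,"z":0,"rx":0,"ry":0,"rz":0}
  ],
  "jaw": 0.01,
  "squeeze": 50
}}

```text
time: 4.17
position: [0.6399, 0.2351, 0.027]
orientation: [[0.949, 0.314, 0.001], [0.314, -0.949, 0.0], [0.001, -0.0, -1.0]]
ft_force: [-0.2, -0.4, 5.3]
gripper_width: 0.0208
grip_force: 49.0
```

Call:
{"api": "arm_command", "payload": {
  "rows": [
    {"x":0,"y":0,"z":-0.015,"rx":0,"ry":0,"rz":0},
    {"x":0,"y":0,"z":-0.04,"rx":0,"ry":0,"rz":0},
    {"x":-0.01,"y":0.009,"z":-0.065,"rx":0,"ry":0,"rz":0},
    {"x":-0.03,"y":0.028,"z":-0.075,"rx":0,"ry":0,"rz":0},
    {"x":-0.055,"y":0.052,"z":-0.075,"rx":0,"ry":0,"rz":0},
    {"x":-0.08,"y":0.076,"z":-0.075,"rx":0,"ry":0,"rz":0},
    {"x":-0.105,"y":0.099,"z":-0.075,"rx":0,"ry":0,"rz":0},
    {"x":-0.13,"y":0.123,"z":-0.075,"rx":0,"ry":0,"rz":0},
    {"x":-0.148,"y":0.14,"z":-0.075,"rx":0,"ry":0,"rz":0},
    {"x":-0.158,"y":0.149,"z":-0.075,"rx":0,"ry":0,"rz":0}
  ]
}}

```text
time: 5.0
position: [0.5332, 0.0395, 0.1012]
orientation: [[0.951, 0.31, -0.004], [0.31, -0.951, -0.003], [-0.005, 0.001, -1.0]]
ft_force: [0.5, -0.4, -3.4]
gripper_width: 0.0209
grip_force: 49.1
```

Call:
{"api": "arm_command", "payload": {
  "rows": [
    {"x":0,"y":0,"z":0,"rx":0,"ry":0,"rz":0},
    {"x":0,"y":0,"z":0,"rx":0,"ry":0,"rz":0},
    {"x":0,"y":0,"z":0,"rx":0,"ry":0,"rz":0}
  ]
}}

```text
time: 5.25
position: [0.538, 0.0461, 0.1017]
orientation: [[0.949, 0.316, 0.002], [0.316, -0.949, 0.002], [0.003, -0.001, -1.0]]
ft_force: [-0.1, 0.6, -3.0]
gripper_width: 0.0208
grip_force: 49.1
```

Run:
```python
from plant import robot, snapshot
from h import *
s=robot.state();c=snapshot("wrist");sc=snapshot("scene")
print(s["time"],s["position"],s["orientation"].round(4),s["gripper_width"])
a=sc["img"][190:340,300:450];cv2.imwrite("pics/w3.png",np.hstack([c["img"][180:480,160:480],cv2.resize(a,(300,300))]))
import pickle;pickle.dump((s,c),open("w3.pkl","wb"))
```

```text
5.25 [0.53804046 0.04606703 0.10167967] [[ 0.9486  0.3164  0.0025]
 [ 0.3164 -0.9486  0.0019]
 [ 0.003  -0.001  -1.    ]] 0.02078183688074788
```

View pics/w3.png

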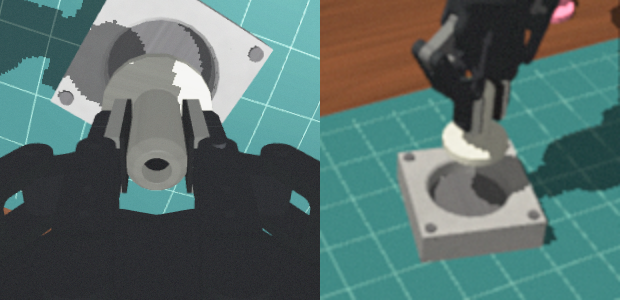

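The bush hangs upright over the bore. In full wrist pixels the bore rim spans x from about 267 to 375, with its top at about (322,202). I'll check the bore centre against that.

Run:
```python
from h import *
import pickle
s,c=pickle.load(open("w3.pkl","rb"))
R=np.array(s["orientation"])
pts=[wplane(c,s,u,.03) for u in((267,245),(375,250),(322,202),(282,218),(360,216))]
P=np.array(pts);print(P.round(4));print(circ(P))
# holes: corner screws of block (opposite diag) 
a=wplane(c,s,(226,278),.03);b=wplane(c,s,(416,234),.03);print("screws",a,b)
```

```text
[[0.5315 0.0755 0.03  ]
 [0.5492 0.0124 0.03  ]
 [0.5668 0.0524 0.03  ]
 [0.5503 0.0717 0.03  ]
 [0.566  0.0284 0.03  ]]
(array([0.5353933 , 0.04230815]), np.float64(0.03319239317895458))
screws [0.50230746 0.09436426 0.03      ] [ 0.5667172  -0.00826496  0.03      ]
```

Call:
{"api": "arm_command", "payload": {
  "rows": [
    {"x":-0.003,"y":0.002,"z":0.01,"rx":0,"ry":0,"rz":0},
    {"x":-0.003,"y":0.002,"z":0.02,"rx":0,"ry":0,"rz":0},
    {"x":-0.003,"y":0.002,"z":0.03,"rx":0,"ry":0,"rz":0},
    {"x":-0.003,"y":0.002,"z":0.04,"rx":0,"ry":0,"rz":0},
    {"x":-0.003,"y":0.002,"z":0.047,"rx":0,"ry":0,"rz":0},
    {"x":-0.003,"y":0.002,"z":0.052,"rx":0,"ry":0,"rz":0},
    {"x":-0.003,"y":0.002,"z":0.055,"rx":0,"ry":0,"rz":0},
    {"x":-0.003,"y":0.002,"z":0.055,"rx":0,"ry":0,"rz":0},
    {"x":-0.003,"y":0.002,"z":0.055,"rx":0,"ry":0,"rz":0}
  ]
}}

```text
time: 6.1
position: [0.5343, 0.041, 0.0462]
orientation: [[0.949, 0.314, -0.0], [0.314, -0.949, -0.0], [-0.0, 0.0, -1.0]]
ft_force: [0.2, 0.5, -2.7]
gripper_width: 0.0207
grip_force: 49.1
```

Call:
{"api": "arm_command", "payload": {
  "rows": [
    {"x":0.002,"y":-0.001,"z":0,"rx":0,"ry":0,"rz":0},
    {"x":0.002,"y":-0.001,"z":0.002,"rx":0,"ry":0,"rz":0},
    {"x":0.002,"y":-0.001,"z":0.003,"rx":0,"ry":0,"rz":0},
    {"x":0.002,"y":-0.001,"z":0.004,"rx":0,"ry":0,"rz":0},
    {"x":0.002,"y":-0.001,"z":0.005,"rx":0,"ry":0,"rz":0},
    {"x":0.002,"y":-0.001,"z":0.0055,"rx":0,"ry":0,"rz":0},
    {"x":0.002,"y":-0.001,"z":0.0055,"rx":0,"ry":0,"rz":0}
  ]
}}

```text
time: 6.68
position: [0.5357, 0.0425, 0.041]
orientation: [[0.949, 0.314, -0.0], [0.314, -0.949, -0.0], [-0.0, 0.0, -1.0]]
ft_force: [-0.3, 0.4, 1.9]
gripper_width: 0.0205
grip_force: 49.6
```

Contact at z = 0.041, as expected for home. Releasing and rising.

Call:
{"api": "arm_command", "payload": {
  "rows": [
    {"x":0,"y":0,"z":0,"rx":0,"ry":0,"rz":0},
    {"x":0,"y":0,"z":0,"rx":0,"ry":0,"rz":0},
    {"x":0,"y":0,"z":0,"rx":0,"ry":0,"rz":0},
    {"x":0,"y":0,"z":0,"rx":0,"ry":0,"rz":0},
    {"x":0,"y":0,"z":-0.01,"rx":0,"ry":0,"rz":0},
    {"x":0,"y":0,"z":-0.035,"rx":0,"ry":0,"rz":0},
    {"x":0,"y":0,"z":-0.07,"rx":0,"ry":0,"rz":0},
    {"x":0,"y":0,"z":-0.105,"rx":0,"ry":0,"rz":0},
    {"x":0,"y":0,"z":-0.135,"rx":0,"ry":0,"rz":0},
    {"x":0,"y":0,"z":-0.15,"rx":0,"ry":0,"rz":0}
  ],
  "jaw": 0.085
}}

```text
time: 7.52
position: [0.5376, 0.0429, 0.1954]
orientation: [[0.949, 0.314, 0.006], [0.314, -0.949, 0.001], [0.006, 0.001, -1.0]]
ft_force: [1.1, 0.5, -0.1]
gripper_width: 0.0852
grip_force: 0.0
```

Run:
```python
from plant import robot, snapshot
from h import *
s=robot.state();c=snapshot("wrist");sc=snapshot("scene")
print(s["time"],s["position"],s["orientation"].round(4),s["gripper_width"])
a=sc["img"][220:340,315:435];cv2.imwrite("pics/w4.png",np.hstack([cv2.resize(c["img"][140:340,220:420],(400,400)),cv2.resize(a,(400,400),interpolation=2)]))
import pickle;pickle.dump((s,c,sc),open("w4.pkl","wb"))
```

```text
7.5167 [0.5375847  0.04287139 0.19537044] [[ 9.493e-01  3.143e-01  6.400e-03]
 [ 3.143e-01 -9.493e-01  9.000e-04]
 [ 6.400e-03  1.200e-03 -1.000e+00]] 0.08521437544745893
```

View pics/w4.png

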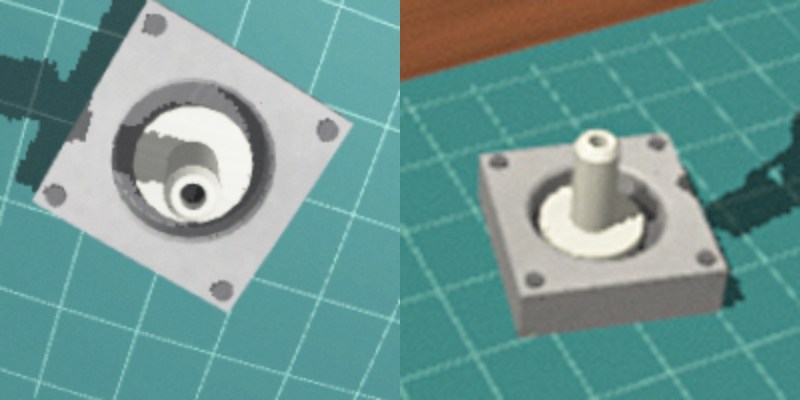

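The bush is home and upright, well inside the bore: flange at (193,165), rim centre at (193,160) in the left crop. Next I'll go over to the tall collar.

Call:
{"api": "arm_command", "payload": {
  "rows": [
    {"x":0.001,"y":0.02,"z":0,"rx":0,"ry":0,"rz":0},
    {"x":0.003,"y":0.055,"z":0,"rx":0,"ry":0,"rz":0},
    {"x":0.005,"y":0.092,"z":0,"rx":0,"ry":0,"rz":0},
    {"x":0.007,"y":0.13,"z":0,"rx":0,"ry":0,"rz":0},
    {"x":0.009,"y":0.168,"z":0,"rx":0,"ry":0,"rz":0},
    {"x":0.011,"y":0.205,"z":0,"rx":0,"ry":0,"rz":0},
    {"x":0.012,"y":0.237,"z":0,"rx":0,"ry":0,"rz":0},
    {"x":0.013,"y":0.26,"z":0,"rx":0,"ry":0,"rz":0},
    {"x":0.014,"y":0.273,"z":0,"rx":0,"ry":0,"rz":0},
    {"x":0.014,"y":0.277,"z":0,"rx":0,"ry":0,"rz":0}
  ]
}}

```text
time: 8.45
position: [0.6358, -0.219, 0.1898]
orientation: [[0.95, 0.311, -0.001], [0.311, -0.95, -0.001], [-0.001, 0.001, -1.0]]
ft_force: [-0.8, -0.4, 0.3]
gripper_width: 0.0846
grip_force: 0.0
```

Call:
{"api": "arm_command", "payload": {
  "rows": [
    {"x":0,"y":0,"z":0,"rx":0,"ry":0,"rz":0},
    {"x":0,"y":0,"z":0,"rx":0,"ry":0,"rz":0},
    {"x":0,"y":0,"z":0,"rx":0,"ry":0,"rz":0},
    {"x":0,"y":0,"z":0,"rx":0,"ry":0,"rz":0}
  ]
}}

```text
time: 8.78
position: [0.6359, -0.2134, 0.1908]
orientation: [[0.948, 0.317, -0.0], [0.317, -0.948, 0.001], [-0.0, -0.001, -1.0]]
ft_force: [-0.6, -0.5, -0.3]
gripper_width: 0.0852
grip_force: 0.0
```

Run:
```python
from plant import robot, snapshot
from h import *
s=robot.state();c=snapshot("wrist")
print(s["time"],s["position"],s["orientation"].round(4),s["gripper_width"])
cv2.imwrite("pics/w5.png",c["img"][100:400,160:480])
import pickle;pickle.dump((s,c),open("w5.pkl","wb"))
```

```text
8.7833 [ 0.63594533 -0.21342375  0.19084688] [[ 9.483e-01  3.173e-01 -5.000e-04]
 [ 3.173e-01 -9.483e-01  1.200e-03]
 [-1.000e-04 -1.200e-03 -1.000e+00]] 0.08521904321358427
```

View pics/w5.png

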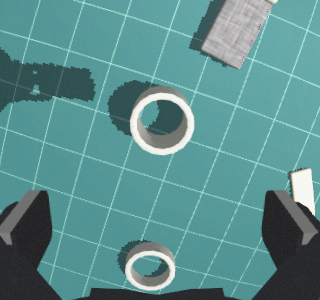

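The tall collar's bright top rim is centred near (323,224) in full pixels. The short collar is at (310,368), out of the way.

Run:
```python
from h import *
import pickle
s,c=pickle.load(open("w5.pkl","rb"))
h=cv2.cvtColor(c["img"],cv2.COLOR_BGR2HSV)[180:265,280:365]
m=((h[...,1]<50)&(h[...,2]>190)).astype(np.uint8)
cs,_=cv2.findContours(m,cv2.RETR_EXTERNAL,cv2.CHAIN_APPROX_NONE);k=max(cs,key=cv2.contourArea)[:,0]+[280,180]
P=np.array([wplane(c,s,u,.044) for u in k]);ctr,r=circ(P);print(k.min(0),k.max(0),ctr,r)
R=np.array(s["orientation"]);print("shift",R.T@(np.r_[ctr,.012]-s["position"]))
```

```text
[290 193] [354 254] [ 0.6356992  -0.21792347] 0.025298070102857593
shift [-0.00164361  0.00441218  0.17884167]
```

Call:
{"api": "arm_command", "payload": {
  "rows": [
    {"x":-0.001,"y":0.003,"z":0.025,"rx":0,"ry":0,"rz":0},
    {"x":-0.001,"y":0.003,"z":0.06,"rx":0,"ry":0,"rz":0},
    {"x":-0.001,"y":0.003,"z":0.09,"rx":0,"ry":0,"rz":0},
    {"x":-0.001,"y":0.003,"z":0.115,"rx":0,"ry":0,"rz":0},
    {"x":-0.001,"y":0.003,"z":0.138,"rx":0,"ry":0,"rz":0},
    {"x":-0.001,"y":0.003,"z":0.157,"rx":0,"ry":0,"rz":0},
    {"x":-0.001,"y":0.003,"z":0.17,"rx":0,"ry":0,"rz":0},
    {"x":-0.001,"y":0.003,"z":0.178,"rx":0,"ry":0,"rz":0},
    {"x":-0.001,"y":0.003,"z":0.178,"rx":0,"ry":0,"rz":0},
    {"x":-0.001,"y":0.003,"z":0.178,"rx":0,"ry":0,"rz":0}
  ]
}}

```text
time: 9.67
position: [0.6366, -0.2189, 0.0132]
orientation: [[0.949, 0.315, 0.001], [0.315, -0.949, -0.0], [0.0, 0.0, -1.0]]
ft_force: [-0.8, -0.5, 0.7]
gripper_width: 0.0849
grip_force: 0.0
```

Call:
{"api": "arm_command", "payload": {
  "rows": [
    {"x":0,"y":0,"z":0,"rx":0,"ry":0,"rz":0},
    {"x":0,"y":0,"z":0,"rx":0,"ry":0,"rz":0},
    {"x":0,"y":0,"z":0,"rx":0,"ry":0,"rz":0},
    {"x":0,"y":0,"z":0,"rx":0,"ry":0,"rz":0},
    {"x":0,"y":0,"z":0,"rx":0,"ry":0,"rz":0},
    {"x":0,"y":0,"z":0,"rx":0,"ry":0,"rz":0},
    {"x":0,"y":0,"z":0,"rx":0,"ry":0,"rz":0},
    {"x":0,"y":0,"z":0,"rx":0,"ry":0,"rz":0}
  ],
  "jaw": 0.04,
  "squeeze": 60
}}

```text
time: 10.33
position: [0.637, -0.2191, 0.0145]
orientation: [[0.949, 0.314, 0.002], [0.314, -0.949, -0.0], [0.002, 0.001, -1.0]]
ft_force: [-1.1, 0.6, 5.6]
gripper_width: 0.0512
grip_force: 61.7
```

Call:
{"api": "arm_command", "payload": {
  "rows": [
    {"x":0,"y":0,"z":-0.015,"rx":0,"ry":0,"rz":0},
    {"x":0,"y":0,"z":-0.045,"rx":0,"ry":0,"rz":0},
    {"x":-0.001,"y":-0.012,"z":-0.075,"rx":0,"ry":0,"rz":0},
    {"x":-0.002,"y":-0.035,"z":-0.1,"rx":0,"ry":0,"rz":0},
    {"x":-0.003,"y":-0.065,"z":-0.105,"rx":0,"ry":0,"rz":0},
    {"x":-0.005,"y":-0.1,"z":-0.105,"rx":0,"ry":0,"rz":0},
    {"x":-0.006,"y":-0.135,"z":-0.105,"rx":0,"ry":0,"rz":0},
    {"x":-0.008,"y":-0.17,"z":-0.105,"rx":0,"ry":0,"rz":0},
    {"x":-0.01,"y":-0.205,"z":-0.105,"rx":0,"ry":0,"rz":0},
    {"x":-0.011,"y":-0.235,"z":-0.105,"rx":0,"ry":0,"rz":0}
  ]
}}

```text
time: 11.17
position: [0.5502, 0.0027, 0.1188]
orientation: [[0.949, 0.315, -0.0], [0.315, -0.949, 0.001], [0.0, -0.001, -1.0]]
ft_force: [0.4, 0.8, -2.3]
gripper_width: 0.0508
grip_force: 63.2
```

Call:
{"api": "arm_command", "payload": {
  "rows": [
    {"x":-0.001,"y":-0.02,"z":0,"rx":0,"ry":0,"rz":0},
    {"x":-0.001,"y":-0.033,"z":0,"rx":0,"ry":0,"rz":0},
    {"x":-0.002,"y":-0.041,"z":0,"rx":0,"ry":0,"rz":0},
    {"x":-0.002,"y":-0.045,"z":0,"rx":0,"ry":0,"rz":0},
    {"x":-0.002,"y":-0.045,"z":0,"rx":0,"ry":0,"rz":0},
    {"x":-0.002,"y":-0.045,"z":0,"rx":0,"ry":0,"rz":0},
    {"x":-0.002,"y":-0.045,"z":0,"rx":0,"ry":0,"rz":0},
    {"x":-0.002,"y":-0.045,"z":0,"rx":0,"ry":0,"rz":0}
  ]
}}

```text
time: 11.83
position: [0.5362, 0.041, 0.1177]
orientation: [[0.95, 0.312, 0.0], [0.312, -0.95, -0.001], [0.0, 0.001, -1.0]]
ft_force: [-1.1, -0.5, -3.2]
gripper_width: 0.0512
grip_force: 63.2
```

Run:
```python
from plant import robot, snapshot
from h import *
s=robot.state();c=snapshot("wrist");sc=snapshot("scene")
print(s["time"],s["position"],s["orientation"].round(4),s["gripper_width"],s["ft_force"])
cv2.imwrite("pics/w6.png",np.hstack([cv2.resize(c["img"][170:370,220:420],(400,400)),cv2.resize(sc["img"][190:330,305:445],(400,400),interpolation=2)]))
R=np.array(s["orientation"]);print(R.T@(np.array([.5366,.0428,.0365])-s["position"]))
```

```text
11.8333 [0.53624861 0.04101058 0.11773586] [[ 9.501e-01  3.120e-01  2.000e-04]
 [ 3.120e-01 -9.501e-01 -7.000e-04]
 [ 0.000e+00  7.000e-04 -1.000e+00]] 0.05117470898095405 [-1.06864281 -0.53214201 -3.1750376 ]
[ 0.00089129 -0.00164858  0.08123472]
```

View pics/w6.png

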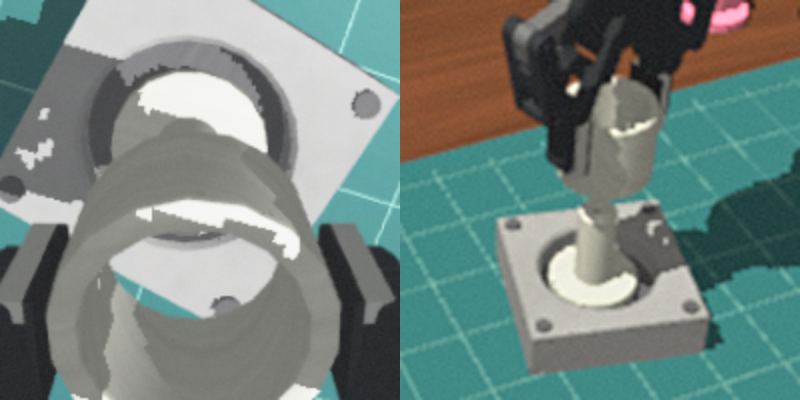

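The collar hangs upright above the neck, lined up with the bush. Lowering, with a check before the end.

Call:
{"api": "arm_command", "payload": {
  "rows": [
    {"x":0.001,"y":-0.001,"z":0.005,"rx":0,"ry":0,"rz":0},
    {"x":0.001,"y":-0.001,"z":0.013,"rx":0,"ry":0,"rz":0},
    {"x":0.001,"y":-0.001,"z":0.022,"rx":0,"ry":0,"rz":0},
    {"x":0.001,"y":-0.001,"z":0.031,"rx":0,"ry":0,"rz":0},
    {"x":0.001,"y":-0.001,"z":0.04,"rx":0,"ry":0,"rz":0},
    {"x":0.001,"y":-0.001,"z":0.049,"rx":0,"ry":0,"rz":0},
    {"x":0.001,"y":-0.001,"z":0.057,"rx":0,"ry":0,"rz":0},
    {"x":0.001,"y":-0.001,"z":0.063,"rx":0,"ry":0,"rz":0},
    {"x":0.001,"y":-0.001,"z":0.066,"rx":0,"ry":0,"rz":0},
    {"x":0.001,"y":-0.001,"z":0.066,"rx":0,"ry":0,"rz":0}
  ]
}}

```text
time: 12.77
position: [0.5359, 0.0439, 0.0509]
orientation: [[0.949, 0.315, -0.001], [0.315, -0.949, -0.0], [-0.001, -0.0, -1.0]]
ft_force: [0.2, 0.4, -2.8]
gripper_width: 0.0512
grip_force: 63.2
```

Call:
{"api": "arm_command", "payload": {
  "rows": [
    {"x":0,"y":0,"z":0.003,"rx":0,"ry":0,"rz":0},
    {"x":0,"y":0,"z":0.006,"rx":0,"ry":0,"rz":0},
    {"x":0,"y":0,"z":0.008,"rx":0,"ry":0,"rz":0},
    {"x":0,"y":0,"z":0.01,"rx":0,"ry":0,"rz":0},
    {"x":0,"y":0,"z":0.0115,"rx":0,"ry":0,"rz":0},
    {"x":0,"y":0,"z":0.0125,"rx":0,"ry":0,"rz":0},
    {"x":0,"y":0,"z":0.0135,"rx":0,"ry":0,"rz":0},
    {"x":0,"y":0,"z":0.0145,"rx":0,"ry":0,"rz":0},
    {"x":0,"y":0,"z":0.0145,"rx":0,"ry":0,"rz":0}
  ]
}}

```text
time: 13.52
position: [0.5363, 0.0439, 0.0372]
orientation: [[0.949, 0.314, -0.0], [0.314, -0.949, -0.0], [-0.0, -0.0, -1.0]]
ft_force: [0.3, -0.5, -2.0]
gripper_width: 0.0508
grip_force: 63.2
```

Call:
{"api": "arm_command", "payload": {
  "rows": [
    {"x":0,"y":0,"z":0.0005,"rx":0,"ry":0,"rz":0},
    {"x":0,"y":0,"z":0.001,"rx":0,"ry":0,"rz":0},
    {"x":0,"y":0,"z":0.001,"rx":0,"ry":0,"rz":0}
  ]
}}

```text
time: 13.77
position: [0.5365, 0.0438, 0.0366]
orientation: [[0.949, 0.314, 0.0], [0.314, -0.949, -0.0], [0.0, 0.0, -1.0]]
ft_force: [0.0, 0.3, 1.1]
gripper_width: 0.0507
grip_force: 63.6
```

Contact at 0.0366, the expected home height. Releasing and retreating.

Call:
{"api": "arm_command", "payload": {
  "rows": [
    {"x":0,"y":0,"z":0,"rx":0,"ry":0,"rz":0},
    {"x":0,"y":0,"z":0,"rx":0,"ry":0,"rz":0},
    {"x":0,"y":0,"z":0,"rx":0,"ry":0,"rz":0},
    {"x":0,"y":0,"z":0,"rx":0,"ry":0,"rz":0},
    {"x":0,"y":0,"z":-0.01,"rx":0,"ry":0,"rz":0},
    {"x":0,"y":0,"z":-0.035,"rx":0,"ry":0,"rz":0},
    {"x":0,"y":0,"z":-0.07,"rx":0,"ry":0,"rz":0},
    {"x":0,"y":0,"z":-0.105,"rx":0,"ry":0,"rz":0},
    {"x":0,"y":0,"z":-0.135,"rx":0,"ry":0,"rz":0},
    {"x":0,"y":0,"z":-0.15,"rx":0,"ry":0,"rz":0}
  ],
  "jaw": 0.085
}}

```text
time: 14.6
position: [0.5382, 0.0441, 0.1908]
orientation: [[0.949, 0.314, 0.006], [0.314, -0.949, 0.001], [0.006, 0.001, -1.0]]
ft_force: [0.7, -0.4, 0.2]
gripper_width: 0.0851
grip_force: 0.0
```

Call:
{"api": "arm_command", "payload": {
  "rows": [
    {"x":0,"y":0,"z":0,"rx":0,"ry":0,"rz":0},
    {"x":0,"y":0,"z":0,"rx":0,"ry":0,"rz":0},
    {"x":0,"y":0,"z":0,"rx":0,"ry":0,"rz":0}
  ]
}}

```text
time: 14.85
position: [0.5356, 0.0437, 0.1859]
orientation: [[0.949, 0.314, -0.001], [0.314, -0.949, -0.0], [-0.001, -0.0, -1.0]]
ft_force: [-0.6, -0.5, -0.1]
gripper_width: 0.0849
grip_force: 0.0
```

Run:
```python
from plant import robot, snapshot
from h import *
s=robot.state();c=snapshot("wrist");sc=snapshot("scene")
print(s["time"],s["position"],s["ft_force"])
cv2.imwrite("pics/w7.png",np.hstack([cv2.resize(c["img"][140:340,220:420],(400,400)),cv2.resize(sc["img"][220:340,315:435],(400,400),interpolation=2)]))
```

```text
14.85 [0.53556929 0.04367928 0.18593855] [-0.60446084 -0.50635369 -0.09641606]
```

View pics/w7.png

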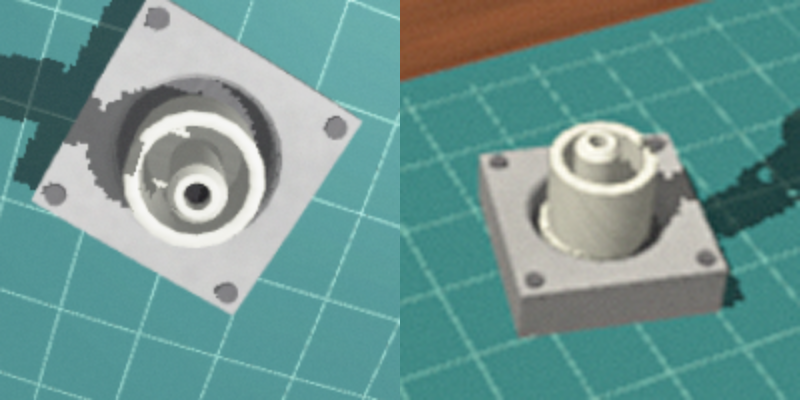

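The collar sits upright round the neck, inside the bore on the flange: rim at (196,178), neck hole at (197,193) in the left crop. The gripper is clear, so I'm handing in.

```bash
python3 -c "
from plant import robot
print(robot.job_done())"
```

```text
the job is handed in; nothing more can be done
None
```

The guide bush is home in the bore, the tall collar rests on its flange over the neck, both stand upright, and the job was handed in at about 15 s.

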